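# Probe the key slot of a mould block with a sprung gauge

## Task

Take the sprung gauge out of its stand and slide its flat tongue edgewise down into the slot of the plaster block that carries the two metal studs, at the place between the studs. Hold the gauge there upright and in line with the slot, pressing its tip gently on the slot floor so that the sprung tongue is pushed about half way in, neither barely touching nor fully in. Finish while still holding it like that, and leave the other block and the things around where they are.

Things in the scene. Friction and masses are not known exactly. Their poses are not given: they have to be found in the camera images.
- gauge: Sprung gauge standing upright in the stand, 0.15 kg. Grey plastic housing 34 (x) x 20 (y) x 65 (z) mm, small dark display low on one wide face, grip grooves above it. Origin: centre of the housing's underside; z up along the gauge, x along the width of its flat tongue, y across the tongue. The tongue sticks out 45 mm below the origin. Grip it across y, in the upper half of the housing.
- tongue (a joint): How far the flat steel tongue (16 mm wide along the gauge's x, 3 mm thick) is pushed up into the gauge housing: 0 = fully out, 0.016 m = fully in. A spring resists: about 1 N at the start of the travel, 0.3 N more for every mm, about 3.5 N half way and 6 N fully in.
- tongue_tip (a point): Centre of the tongue's lower end, 45 mm below the gauge's origin on its axis when the tongue is fully out.
- stand: Fixed wooden parking stand, 80 (x) x 60 (y) mm block on a 110 x 84 mm base plate, top 55 mm above the table. Origin: centre of the underside. A slot 22 (x) x 8 (y) mm, 47 mm deep in its middle takes the gauge's tongue; the gauge's housing rests on the top, its axes parallel to the stand's.
- marked_block: Loose plaster block with two small metal studs, 90 (x) x 72 (y) x 45 (z) mm, 0.7 kg. Origin: centre of the underside. A slot 8 mm wide, 25 mm deep, open at both ends, runs along x through the middle of the top. The studs (10 mm across, 6 mm high) stand on top on either side of the slot, 17 mm from its centre line, 16 mm from the block's middle towards +x.
- mark (a point): The spot to be probed: on the floor of the marked block's slot, on its centre line, between the two studs (16 mm from the block's middle towards +x, 20 mm above the table, 25 mm below the block's top). Axes as the block's.
- plain_block: The same plaster block without studs; to be left where it is. Origin: centre of the underside, slot along x.
- sanding: Bystander: cork sanding block 54 x 98 x 28 mm, origin at its underside.
- tape: Bystander: roll of masking tape 104 mm across, 25 mm high, lying flat, origin at its underside.
- jar: Bystander: clear jar with a screwed lid, 62 mm across, 86 mm high, origin at its underside.
- heart: Bystander: gypsum heart ornament 52 x 58 x 16 mm, origin at its underside.
Mind the look-alikes: they are no part of the job. There is more than one size of the gauge; the job needs the middle-sized.

How it is judged (in metres and radians):
On the way, in this order (a step that is already met when the one before it is completed fails the run):
1. the gauge is lifted out of its stand (height (world z) of gauge above 0.108 m and contact force between gauge and stand below 0.05 N and contact force between the fingers and gauge above 1 N), for 0.1 s.
2. the tongue is in the slot of the block with the studs, at the mark (z of tongue_tip in the frame of mark below 0.018 m and x of tongue_tip in the frame of mark between -0.02 and 0.02 m and y of tongue_tip in the frame of mark between -0.006 and 0.006 m), for 0.1 s.
At the end, for the whole second after the job is handed in: Fingers hold the gauge at rest, its tip on the slot floor within 7 mm (along) and 4 mm (across) of the mark, tongue in by 3 to 13.5 mm, pressing with 0.8 to 9 N, gauge upright within 0.12 rad and in line with the slot within 0.16 rad, block flat (x of tongue_tip in the frame of mark between -0.007 and 0.007 m and y of tongue_tip in the frame of mark between -0.004 and 0.004 m and z of tongue_tip in the frame of mark between -0.003 and 0.003 m and value of joint tongue between 0.003 and 0.0135 m and angle between gauge's own z axis and vertical below 0.12 rad and angle between the x axis of gauge and the x axis of marked_block, either way round below 0.16 rad and contact force between gauge and marked_block between 0.8 and 9 N and contact force between the fingers and gauge above 1 N and linear speed of gauge below 0.01 m/s and angle between marked_block's own z axis and vertical below 0.05 rad); the arm keeps its last pose, push and grip.
It fails at once if the gauge is pushed hard against the block (over 20 N) (contact force between gauge and marked_block above 20 N).
It fails at once if the marked block is shoved more than 25 mm (distance of marked_block from where it was at the start of the episode above 0.025 m).
It fails at once if the other block or a bystander is moved more than 20 mm (distance of any of plain_block, sanding, tape, jar, heart from where it was at the start of the episode above 0.02 m).
It also fails if it takes over 38 s, if anything falls off the work surface, if the arm or the gripper's body presses on something with over 40 N, if the wrist force passes 120 N, or if a joint passes its speed limit or range.

## Robot

A 6-joint arm with a two-finger parallel gripper is mounted at the origin on a cart in front of the work surface, level with it; the furniture and walls round the work are solid. World frame = base frame: x ahead of the robot, y to its left, z up, the work surface at z = 0. Lengths are in mm, angles in degrees, forces in N, time in s.
With the tool pointing down it reaches from about 350 to 925 mm from the base axis. Payload 6.4 kg.
Tool frame: the origin (TCP) lies at the very end of the fingers, on their centre line; the grasp point (between the pads) lies bot.grasp_offset behind it (bot.grasp_offset is the distance from the TCP to the grasp point, in mm); z points along the fingers, y is the line along which they close (so a half turn about z gives the same grasp; the last joint's range is limited). The gripper opens to 94 mm and grips with 3 to 60 N. Pads are 16 mm wide; open, the fingers measure 119 mm over their backs; the gripper's body (75 mm by 177 mm) begins 78 mm behind the grasp point.
Start: joints at [-80.735, 14.043, 89.255, -0, 76.702, -9.975], TCP at [214.196, -613.705, 205.455] pointing down, gripper open.
Joint ranges: [-179.41, 179.41], [-58.25, 129.5], [7.25, 145.43], [-54.29, 234.29], [11.92, 165.04], [-157.13, 157.13]. Speed limits (degrees/s): [147.25, 147.25, 180, 180, 180, 180].

## Interface

Orientations are given as [roll, pitch, yaw] about the fixed x, y, z axes, in that order (R = Rz(yaw) Ry(pitch) Rx(roll)).
In Python, from cell import bot, imaging gives the robot as it stands. The module is installed in compiled form; this text tells all that it offers.
- The arm moves only by the tool drive_tool, never from a script. Its argument "motion" is a list of rows, each a list of 7 numbers: the opening in per cent of the stroke, from 0 (shut) to 100 (fully open), then the shift along the tool's x, y, z in cm, then the turn, a rotation vector about the tool's x, y, z in degrees. In form: [[hand, dx, dy, dz, rx, ry, rz], ...]. A call has exactly 8 rows; each row is the pose to reach, as a shift and turn from the pose commanded when the call began, along the tool's axes at that moment; what a row does not reach only later rows make up. A row lasts 1/12 s, in which the tool goes at most 41.7 mm and 7.16 degrees, less where a joint would pass 70% of its speed; a pose out of reach is approached as far as the arm can. A call with a gripper value outside its range is refused whole. The fingers move at their own pace and stop on an object; the grip force is fixed at half the most. Time passes only in rows, so rows that repeat a pose let the fingers close, or fill a call up. It gives the time, the measured TCP pose, the force, the opening and the grip force at its end, in the units of the state.
- bot.state(): the state, without advancing time (a new reading comes with each control period).
- imaging.get_image(name): name is "scene" or "top"; returns the picture (480x640x3 uint8, blue, green, red); there is no depth.
- imaging.camera_model(name): a dict with "fov_y" (degrees; the focal length in pixels is half the picture's height over the tangent of half this angle, whatever the lens; pixels are square), "cx", "cy" (the principal point, pixels), "R" (3x3) and "t" (3): a world point X has camera coordinates R X + t. Camera axes: x right, y down, z forward; pixel columns grow to the right and rows downward; lengths in mm; the calibration is good to about 2 mm. A picture is of the moment at which its call begins. camera_model takes no time and is no camera call.
- bot.job_done(): hands the job in; it is judged then, once.
The state is a dict: "time_s": time; "qpos": joint angles; "joint_vel": joint speeds; "joint_efforts": joint torques, N m; "position": TCP position; "orientation": TCP orientation; "wrist_force": force on the tool from outside, world axes, zero at the start; "moment": the same for the moment, N m; "opening": opening from 0.0 (shut) to 1.0 (fully open); "gripper_force": force on a finger pad.
Only numpy, scipy, OpenCV 4.12 (cv2) and the standard library are available. Lean on these libraries where they do the work, as an engineer would, in place of code of your own. Each camera call takes 0.05 s, during which the arm holds its last target. There are 200 camera calls.

## Working session

There is one attempt and no reset: what is moved stays moved. The work goes in short steps, Python scripts to look and compute and a tool call to move; the robot and the scene stay as the last step left them, time stands still between calls to the robot, and variables do not carry over. Pictures are saved under pics/ and viewed, at most 10 in all, crops included, and the job is handed in when it is done.

Besides the shell and the picture viewer there is one more tool, called after "Call:" as a command line: name --pt "numbers of a row" for each row, then --argument value for the rest. drive_tool: Moves the arm, as the interface text tells. Its arguments: {"type":"object","properties":{"motion":{"type":"array","items":{"type":"array","items":{"type":"number"}}}},"required":["motion"]}

```bash
mkdir -p pics; python3 - <<'E'
from cell import bot, imaging
import cv2
for n in("scene","top"):
    cv2.imwrite(f"pics/{n}0.png",imaging.get_image(n)); m=imaging.camera_model(n); print(n,m)
s=bot.state();print(s, bot.grasp_offset)
E
```

```text
scene {'fov_y': 46.12746722060267, 'cx': 318.6695604595415, 'cy': 237.27267873287627, 'R': array([[-0.88256166, -0.46989368,  0.01687757],
       [-0.23501265,  0.40974621, -0.88140632],
       [ 0.40725174, -0.78186186, -0.47205725]]), 't': array([437.28033642, 208.23843105, 957.36763264])}
top {'fov_y': 53.553473963096955, 'cx': 322.8299705233242, 'cy': 241.61138516144527, 'R': array([[ 0.01962906, -0.99972618,  0.01273794],
       [-0.99154199, -0.02110003, -0.12805961],
       [ 0.12829332, -0.01011651, -0.99168467]]), 't': array([-94.03562362, 532.02235507, 834.20829849])}
{'time_s': 0.1, 'qpos': array([-8.07331355e+01,  1.40785322e+01,  8.93155500e+01,  1.32095917e-03,
        7.67014594e+01, -9.97663840e+00]), 'joint_vel': array([-0.10142137, -0.02708465, -0.19825364, -0.04359983,  0.09992177,
       -0.05910496]), 'joint_efforts': array([ 1.25833526e-04, -4.16913486e+01, -3.15525591e+01,  6.86437497e-02,
        3.09686002e-02, -6.19615548e-05]), 'position': array([ 214.14042222, -613.1622141 ,  204.49554702]), 'orientation': array([-1.79906126e+02, -1.78178447e-02,  1.92431833e+01]), 'wrist_force': array([-0.67484979, -0.72602306,  0.78527504]), 'moment': array([ 0.01107883,  0.0087211 , -0.03091807]), 'gripper_force': 0.0, 'opening': 1.0005626788798725} 18.8
```

View pics/scene0.png

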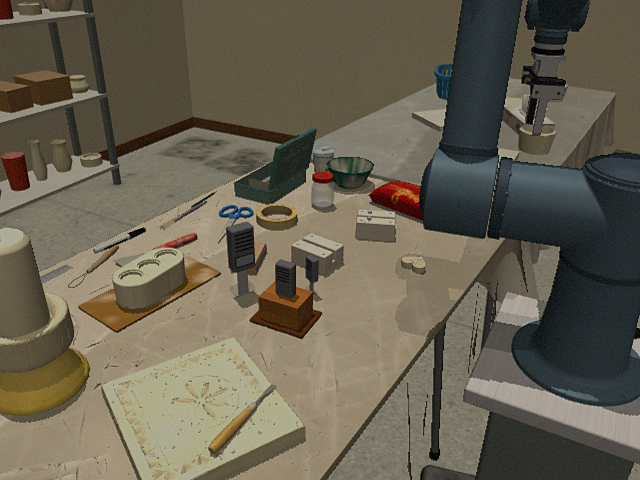

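View pics/top0.png

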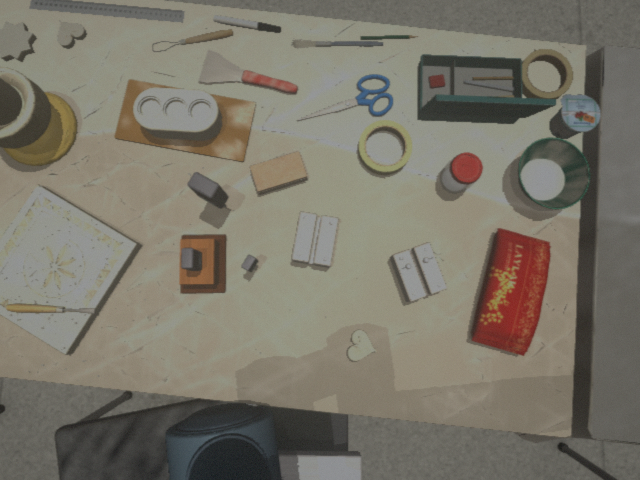

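Candidates, scene view: the large gauge at (240,248) with no stand, the one in the wooden stand at (287,280), and the small one at (312,270) with no stand. The one in the stand is middle-sized, so it fits. The studded block is at (376,224) in scene and (418,272) in top. The plain block is at (315,240) in top. I'll enlarge the top view to confirm this.

```bash
cat > h.py <<'E'
import numpy as np, cv2
from cell import bot, imaging
def cam(n):
    m=imaging.camera_model(n); f=240/np.tan(np.radians(m["fov_y"]/2)); return m,f
def ray(n,px,z):
    m,f=cam(n); R=np.array(m["R"]);t=np.array(m["t"])
    d=R.T@np.array([(px[0]-m["cx"])/f,(px[1]-m["cy"])/f,1]); c=-R.T@t
    return c+d*(z-c[2])/d[2]
def proj(n,X):
    m,f=cam(n); p=np.array(m["R"])@np.array(X,float)+m["t"]
    return np.array([m["cx"]+f*p[0]/p[2],m["cy"]+f*p[1]/p[2]])
E
python3 - <<'E'
import cv2,numpy as np
a=cv2.imread("pics/top0.png"); b=cv2.imread("pics/scene0.png")
r=lambda i,x,y,w,h,k:cv2.resize(i[y:y+h,x:x+w],None,fx=k,fy=k,interpolation=cv2.INTER_CUBIC)
o=np.vstack([np.hstack([r(a,165,220,65,50,6),r(a,385,230,65,50,6)]),np.hstack([r(b,220,215,130,100,3),r(b,340,200,65,50,6)])[:, :780]])
# rows: stand top needs y 225-300
o=np.hstack([r(a,170,225,65,75,6),r(a,385,235,65,75,6)])
cv2.imwrite("pics/c1.png",o)
cv2.imwrite("pics/c2.png",r(b,220,200,190,140,4))
E
```

```text
(no output)
```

View pics/c1.png

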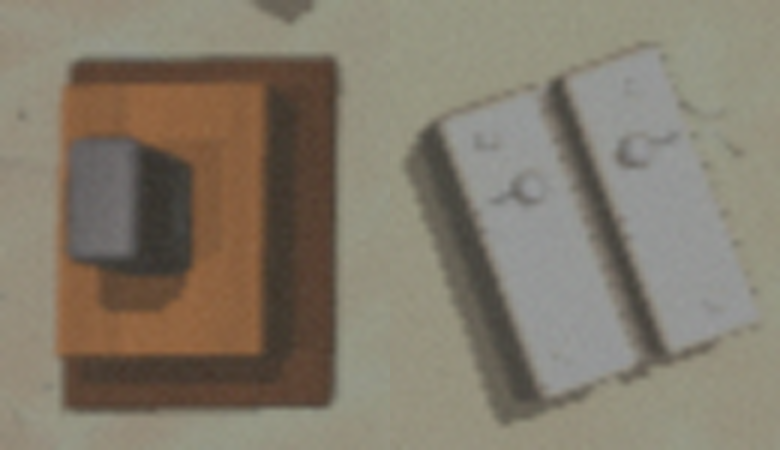

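View pics/c2.png

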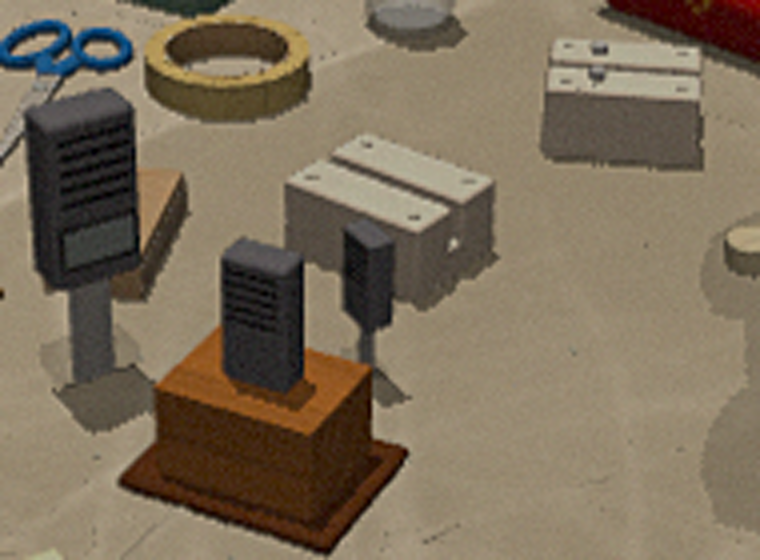

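The crops confirm it. The gauge in the stand is middle-sized, with its wide side along about world x; its top face is at about (181-193, 248-269) in top. The studded block's studs are at (408,266) and (426,260) in top. Next I'll measure both.

```bash
cat > m.py <<'E'
from h import *
a=cv2.imread("pics/top0.png"); hsv=cv2.cvtColor(a,cv2.COLOR_BGR2HSV)
def rect(mask,box,z):
    x,y,w,h=box; m=np.zeros_like(mask); m[y:y+h,x:x+w]=mask[y:y+h,x:x+w]
    c=max(cv2.findContours(m,cv2.RETR_EXTERNAL,cv2.CHAIN_APPROX_NONE)[0],key=cv2.contourArea)
    w=np.array([ray("top",p[0],z)[:2] for p in c],np.float32)
    r=cv2.minAreaRect(w); print(cv2.minAreaRect(c)[0],"centre",np.round(r[0],1),"size",np.round(r[1],1),"ang",round(r[2],1))
o=cv2.inRange(hsv,(5,100,125),(20,255,255)); rect(o,(170,225,65,75),55)
print("orange patch",hsv[280,190],"base",hsv[285,220],"gtop",hsv[258,186],"gside",hsv[258,198],"blk",hsv[275,410],"table",hsv[300,390],"slot",hsv[266,418])
g=cv2.inRange(hsv,(0,0,75),(180,75,255)); g[:, 194:]=0; g[:,:180]=0; g[:247]=0; g[271:]=0; rect(g,(175,243,25,30),120)
b=cv2.inRange(hsv,(0,0,130),(180,28,255)); b=cv2.morphologyEx(b,cv2.MORPH_CLOSE,np.ones((5,5))); rect(b,(385,235,65,72),45)
def P(X,Y,ox,z,oy): return ray("top",((X-ox)/6+{0:170,390:385}[ox]-.4,Y/6+oy-.4),z)[:2]
for nm,ox,oy,z,pts in [("gauge",0,225,120,[(68,138),(135,138),(132,262),(68,262)]),("block",390,235,45,[(440,122),(655,45),(757,320),(540,402)]),("studs",390,235,51,[(530,188),(637,150)]),("stand",0,225,55,[(64,84),(266,84),(264,354),(58,354)])]:
    w=np.array([P(x,y,ox,z,oy) for x,y in pts]); d=np.diff(np.vstack([w,w[:1]]),axis=0)
    print(nm,w.mean(0).round(1),"len",np.hypot(*d.T).round(1),"ang",np.degrees(np.arctan2(d[:,1],d[:,0])).round(1))
E
python3 m.py
```

```text
(196.07281494140625, 261.01397705078125) centre [492.1 140.8] size [78.2 58.6] ang 1.3
orange patch [ 14 137 143] base [ 11 110  93] gtop [170   7 105] gside [23 35 59] blk [110   5 152] table [ 26  42 147] slot [20 29 78]
(187.0, 258.0) centre [491.1 139.5] size [32.8 19.5] ang 1.2
(423.3868713378906, 270.18328857421875) centre [ 485.1 -265.2] size [88.6 84.9] ang 20.3
gauge [491.2 140. ] len [18.2 33.9 17.3 33.9] ang [ -88.8 -178.2   91.2    3.3]
block [ 482.1 -257.2] len [69.5 87.3 69.8 88.1] ang [ -69.2 -160.1  111.5   19.8]
studs [ 497.2 -251.7] len [34.2 34.2] ang [-69.4 110.6]
stand [492.  139.4] len [59.7 79.9 60.2 79.8] ang [ -88.8 -177.6   91.2    2.1]
```

Call:
drive_tool --pt "60 1.0 -1.2 -0.5 0 0 0" --pt "60 3.1 -3.7 -1.5 0 0 0" --pt "60 5.6 -6.8 -2.5 0 0 0" --pt "60 8.2 -9.9 -3.5 0 0 0" --pt "60 10.7 -13 -4.5 0 0 0" --pt "60 13.3 -16.1 -5 0 0 0" --pt "60 15.8 -19.2 -5.5 0 0 0" --pt "60 18.4 -22.3 -5.5 0 0 0"

```text
time_s: 0.77
position: [314.8, -341.0, 261.2]
orientation: [179.9, -0.0, 19.2]
wrist_force: [0.3, -0.8, 0.4]
opening: 0.597
gripper_force: 0.0
```

Call:
drive_tool --pt "60 2.5 -3.1 0 0 0 0" --pt "60 5.1 -6.2 0 0 0 0" --pt "60 7.6 -9.3 0 0 0 0" --pt "60 10.2 -12.4 0 0 0 0" --pt "60 12.7 -15.5 0 0 0 0" --pt "60 15.3 -18.6 0 0 0 0" --pt "60 17.8 -21.7 0 0 0 0" --pt "60 20.4 -24.8 0 0 0 0"

```text
time_s: 1.43
position: [425.3, -39.1, 260.3]
orientation: [180.0, -0.0, 19.2]
wrist_force: [1.6, -1.1, -0.2]
opening: 0.601
gripper_force: 0.0
```

Call:
drive_tool --pt "60 2.5 -3.1 0 0 0 3" --pt "60 5.1 -6.2 0 0 0 6" --pt "60 7.4 -9.0 0 0 0 9" --pt "60 9.3 -11.3 0 0 0 12" --pt "60 10.8 -13.2 0 0 0 15" --pt "60 11.8 -14.4 0 0 0 17.7" --pt "60 12.2 -14.9 0 0 0 17.7" --pt "60 12.2 -14.9 0 0 0 17.7"

```text
time_s: 2.1
position: [491.2, 140.6, 259.9]
orientation: [180.0, 0.1, 1.7]
wrist_force: [0.1, -0.3, -0.3]
opening: 0.601
gripper_force: 0.0
```

Call:
drive_tool --pt "60 0 0 2.0 0 0 0" --pt "60 0 0.1 5.5 0 0 0" --pt "60 0 0.1 9 0 0 0" --pt "60 0 0.1 12 0 0 0" --pt "60 0 0.1 14.5 0 0 0" --pt "60 0 0.1 16.5 0 0 0" --pt "60 0 0.1 17.4 0 0 0" --pt "60 0 0.1 17.4 0 0 0"

```text
time_s: 2.77
position: [489.5, 137.7, 84.3]
orientation: [180.0, 0.3, 1.5]
wrist_force: [-0.0, 0.1, -0.7]
opening: 0.603
gripper_force: 0.0
```

Call:
drive_tool --pt "40 0 0 0 0 0 0" --pt "30 0 0 0 0 0 0" --pt "22 0 0 0 0 0 0" --pt "15 0 0 0 0 0 0" --pt "10 0 0 0 0 0 0" --pt "0 0 0 0 0 0 0" --pt "0 0 0 0 0 0 0" --pt "0 0 0 0 0 0 0"

```text
time_s: 3.43
position: [491.8, 138.8, 87.0]
orientation: [-180.0, -0.0, 1.5]
wrist_force: [-0.7, 0.3, 3.6]
opening: 0.209
gripper_force: 30.0
```

Call:
drive_tool --pt "0 0 0 -0.3 0 0 0" --pt "0 0 0 -1.0 0 0 0" --pt "0 0 0 -2.5 0 0 0" --pt "0 0 0 -5 0 0 0" --pt "0 0 0 -8 0 0 0" --pt "0 0 0 -11 0 0 0" --pt "0 0 0 -14 0 0 0" --pt "0 0 0 -16 0 0 0"

```text
time_s: 4.1
position: [492.1, 138.8, 249.9]
orientation: [-180.0, -0.2, 1.5]
wrist_force: [0.5, 0.5, -0.6]
opening: 0.207
gripper_force: 30.0
```

Call:
drive_tool --pt "0 0 0 -0.5 0 0 0" --pt "0 0 0 -0.5 0 0 0" --pt "0 0 0 -0.5 0 0 0" --pt "0 0 0 -0.5 0 0 0" --pt "0 0 0 -0.5 0 0 0" --pt "0 0 0 -0.5 0 0 0" --pt "0 0 0 -0.5 0 0 0" --pt "0 0 0 -0.5 0 0 0"

```text
time_s: 4.77
position: [491.2, 138.7, 250.9]
orientation: [180.0, 0.1, 1.5]
wrist_force: [0.5, -0.5, -1.8]
opening: 0.212
gripper_force: 30.0
```

```bash
python3 - <<'E'
from h import *
i=imaging.get_image("scene");cv2.imwrite("pics/s1.png",i)
s=bot.state();p=s["position"];print(p,s["orientation"],s["wrist_force"])
print(proj("scene",p),proj("scene",p-[0,0,77]))
u,v=proj("scene",p).astype(int); cv2.imwrite("pics/s1c.png",cv2.resize(i[v-70:v+80,u-100:u+100],None,fx=4,fy=4,interpolation=cv2.INTER_CUBIC)); print(u-100,v-70)
E
```

```text
[491.3103959  138.71461418 251.09330187] [-1.79999755e+02  3.57605035e-02  1.53818937e+00] [ 0.82994351 -0.23375321 -1.69177678]
[283.97364286 193.83624096] [284.52040968 235.03692156]
183 123
```

View pics/s1c.png

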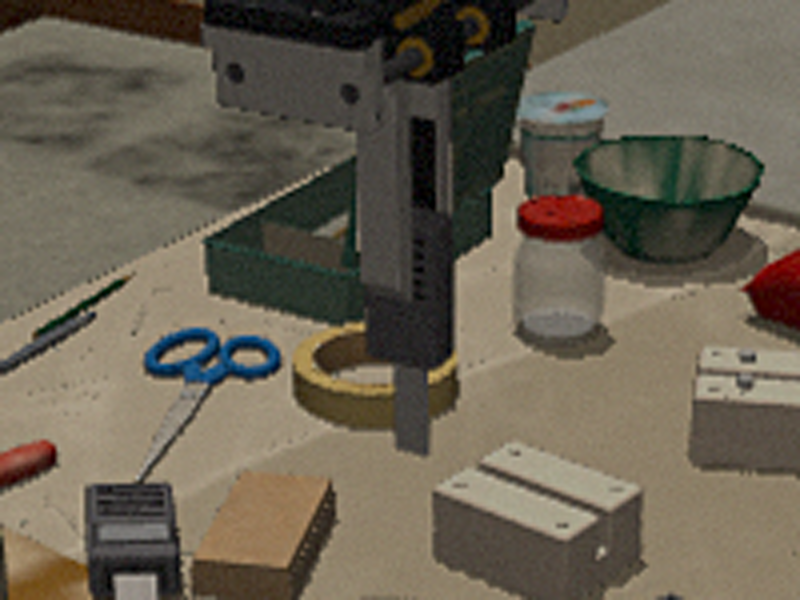

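The gauge is held upright. Its tip is at about (286,236) against a predicted (284.5,235), and the studded block is clear of it. Now I'll carry it to the mark.

Call:
drive_tool --pt "0 0 1.2 0 0 0 0" --pt "0 0 3.5 0 0 0 0" --pt "0 -0.1 6.7 0 0 0 0" --pt "0 -0.1 10.2 0 0 0 0" --pt "0 -0.2 13.8 0 0 0 0" --pt "0 -0.2 17.4 0 0 0 0" --pt "0 -0.3 21 0 0 0 0" --pt "0 -0.3 24.5 0 0 0 0"

```text
time_s: 5.48
position: [494.4, -108.8, 251.7]
orientation: [180.0, -0.0, 1.5]
wrist_force: [-0.3, 0.2, -2.6]
opening: 0.216
gripper_force: 30.0
```

Call:
drive_tool --pt "0 0 3.5 0 0 0 -3" --pt "0 0 6.5 0 0 0 -6" --pt "0 -0.1 9.2 0 0 0 -9" --pt "0 -0.1 11.3 0 0 0 -12" --pt "0 -0.1 13 0 0 0 -15" --pt "0 -0.2 14 0 0 0 -18" --pt "0 -0.2 14.5 0 0 0 -18.7" --pt "0 -0.2 14.5 0 0 0 -18.7"

```text
time_s: 6.15
position: [496.4, -252.6, 251.4]
orientation: [-180.0, 0.0, 20.1]
wrist_force: [-0.2, -0.1, -1.0]
opening: 0.213
gripper_force: 30.0
```

Call:
drive_tool --pt "0 0 0 1 0 0 0" --pt "0 0 0 2.5 0 0 0" --pt "0 0 0 4.5 0 0 0" --pt "0 0 0 6.5 0 0 0" --pt "0 0 0 8 0 0 0" --pt "0 0 0 9 0 0 0" --pt "0 0 0 9.5 0 0 0" --pt "0 0 0 9.5 0 0 0"

```text
time_s: 6.82
position: [496.4, -250.4, 155.2]
orientation: [-179.9, 0.1, 20.3]
wrist_force: [-0.1, 0.3, -1.6]
opening: 0.211
gripper_force: 30.0
```

Call:
drive_tool --pt "0 0 0 0.5 0 0 0" --pt "0 0 0 0.5 0 0 0" --pt "0 0 0 0.5 0 0 0" --pt "0 0 0 0.5 0 0 0" --pt "0 0 0 0.5 0 0 0" --pt "0 0 0 0.5 0 0 0" --pt "0 0 0 0.5 0 0 0" --pt "0 0 0 0.5 0 0 0"

```text
time_s: 7.48
position: [497.0, -251.3, 151.6]
orientation: [180.0, -0.0, 20.2]
wrist_force: [0.2, 0.2, -1.0]
opening: 0.209
gripper_force: 30.0
```

```bash
python3 - <<'E'
from h import *
i=imaging.get_image("scene");cv2.imwrite("pics/s2.png",i)
s=bot.state();p=s["position"];print(p,s["orientation"],s["wrist_force"])
print("tip",proj("scene",p-[0,0,77]),"mark top",proj("scene",[497.1,-251.7,45]))
u,v=proj("scene",p).astype(int);v+=25; cv2.imwrite("pics/s2c.png",cv2.resize(i[v-35:v+40,u-50:u+50],None,fx=8,fy=8,interpolation=cv2.INTER_CUBIC)); print(u-50,v-35)
E
```

```text
[ 496.93263299 -251.28951934  151.54673416] [ 1.79994349e+02 -4.38104122e-03  2.02390762e+01] [-0.52736541  0.01188565 -0.34797237]
tip [369.03704261 204.32508141] mark top [368.30485695 215.58389424]
321 163
```

View pics/s2c.png

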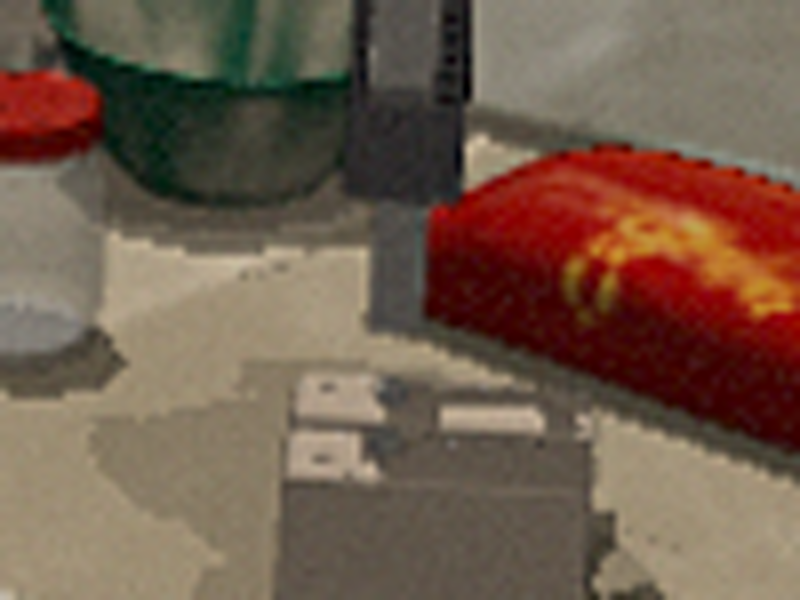

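Tip seen at (370.7,204) against a predicted (369,204.3). Studs' midpoint seen at about (369.7,215) against a predicted 368.3. Both carry the same roughly 1.5 px calibration bias, so tip and mark line up. I'll lower in stages and watch the force.

Call:
drive_tool --pt "0 0 0 0.5 0 0 0" --pt "0 0 0 1.2 0 0 0" --pt "0 0 0 2 0 0 0" --pt "0 0 0 2.7 0 0 0" --pt "0 0 0 3.3 0 0 0" --pt "0 0 0 3.7 0 0 0" --pt "0 0 0 3.9 0 0 0" --pt "0 0 0 3.9 0 0 0"

```text
time_s: 8.2
position: [496.7, -251.1, 111.8]
orientation: [-179.9, 0.0, 20.2]
wrist_force: [0.9, -0.8, -1.4]
opening: 0.211
gripper_force: 30.0
```

Call:
drive_tool --pt "0 0 0 0 0 0 0" --pt "0 0 0 0 0 0 0" --pt "0 0 0 0 0 0 0" --pt "0 0 0 0 0 0 0" --pt "0 0 0 0 0 0 0" --pt "0 0 0 0 0 0 0" --pt "0 0 0 0 0 0 0" --pt "0 0 0 0 0 0 0"

```text
time_s: 8.87
position: [496.9, -251.3, 112.5]
orientation: [180.0, 0.0, 20.2]
wrist_force: [-0.7, -0.4, -1.5]
opening: 0.213
gripper_force: 30.0
```

```bash
python3 - <<'E'
from h import *
i=imaging.get_image("scene");cv2.imwrite("pics/s3.png",i)
s=bot.state();p=s["position"];print(p,s["orientation"],s["wrist_force"])
u,v=321,163; cv2.imwrite("pics/s3c.png",cv2.resize(i[v:v+75,u:u+100],None,fx=8,fy=8,interpolation=cv2.INTER_CUBIC))
E
```

```text
[ 496.91621863 -251.25754474  112.46771414] [-1.79998949e+02 -2.26673376e-04  2.02412726e+01] [-0.08320122  0.08852198 -1.2034293 ]
```

View pics/s3c.png

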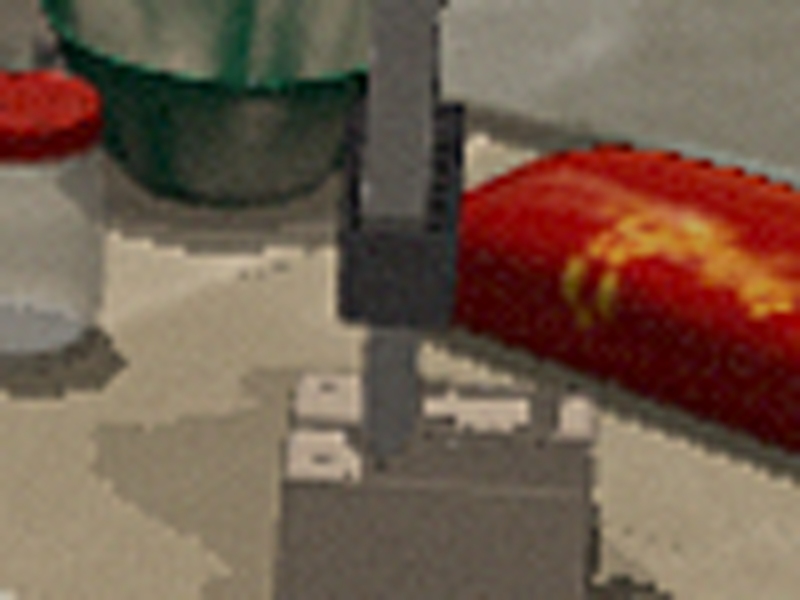

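The tongue has entered the slot between the studs with no contact force: the wrist shows only the gauge's weight. I expect the floor at TCP z ≈ 97 and half travel at ≈ 89.

Call:
drive_tool --pt "0 0 0 0.3 0 0 0" --pt "0 0 0 0.7 0 0 0" --pt "0 0 0 1.1 0 0 0" --pt "0 0 0 1.4 0 0 0" --pt "0 0 0 1.6 0 0 0" --pt "0 0 0 1.8 0 0 0" --pt "0 0 0 1.9 0 0 0" --pt "0 0 0 1.9 0 0 0"

```text
time_s: 9.58
position: [496.8, -251.2, 93.4]
orientation: [-180.0, 0.0, 20.2]
wrist_force: [-0.6, 1.5, 0.5]
opening: 0.212
gripper_force: 30.0
```

Call:
drive_tool --pt "0 0 0 0.1 0 0 0" --pt "0 0 0 0.2 0 0 0" --pt "0 0 0 0.3 0 0 0" --pt "0 0 0 0.4 0 0 0" --pt "0 0 0 0.5 0 0 0" --pt "0 0 0 0.5 0 0 0" --pt "0 0 0 0.5 0 0 0" --pt "0 0 0 0.5 0 0 0"

```text
time_s: 10.25
position: [497.0, -251.4, 88.6]
orientation: [180.0, -0.0, 20.2]
wrist_force: [0.2, 0.1, 2.4]
opening: 0.211
gripper_force: 30.0
```

Call:
drive_tool --pt "0 0 0 0 0 0 0" --pt "0 0 0 0 0 0 0" --pt "0 0 0 0 0 0 0" --pt "0 0 0 0 0 0 0" --pt "0 0 0 0 0 0 0" --pt "0 0 0 0 0 0 0" --pt "0 0 0 0 0 0 0" --pt "0 0 0 0 0 0 0"

```text
time_s: 10.92
position: [497.0, -251.3, 88.5]
orientation: [180.0, -0.0, 20.2]
wrist_force: [-0.1, -0.0, 3.0]
opening: 0.208
gripper_force: 30.0
```

```bash
python3 - <<'E'
from h import *
f=[]
for k in range(6):
    i=imaging.get_image("scene"); s=bot.state(); f.append(s["wrist_force"])
p=s["position"];print(p,s["orientation"],np.mean(f,0),np.std(f,0))
u,v=321,163; cv2.imwrite("pics/s4c.png",cv2.resize(i[v:v+75,u:u+100],None,fx=8,fy=8,interpolation=cv2.INTER_CUBIC))
E
```

```text
[ 496.96475433 -251.31276107   88.47523158] [ 1.79993017e+02 -5.25128936e-03  2.02371647e+01] [-0.39280286  0.20736238  2.53029437] [0.18821417 0.63754437 0.38031411]
```

View pics/s4c.png

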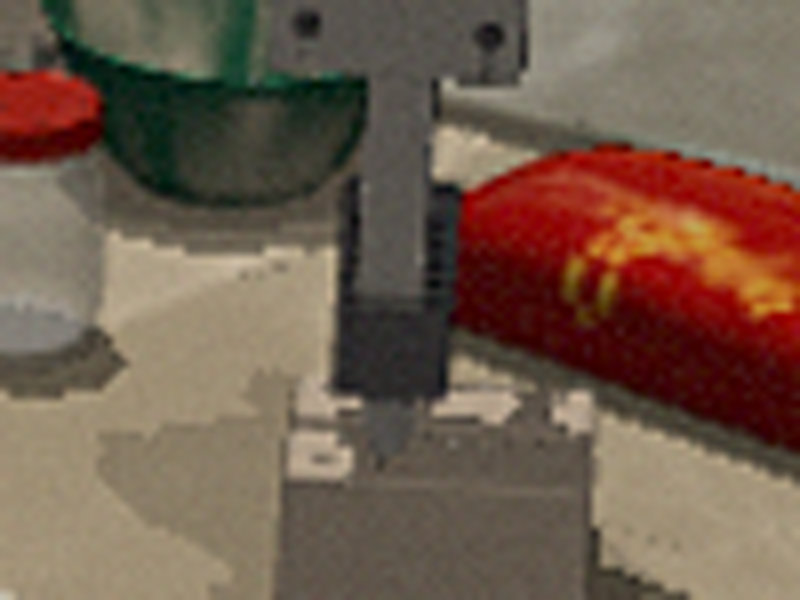

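The tongue sits in the slot between the studs, the housing is upright and the block hasn't moved. Net push is about 2.5 + 1.4 (weight) ≈ 3.9 N, which means roughly 8.5 mm in, about half way. The heights agree with that.

```bash
python3 -c "
from cell import bot
print(bot.job_done())"
```

```text
the job is handed in; nothing more can be done
None
```

The job is handed in; no verdict came back. At hand-in the gauge was held upright in the studded block's slot at the mark, with the tongue about half way in (roughly 8.5 mm at an estimated 3.9 N).

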